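# Register a plaque in a gluing press and hold the press down

### The job

The medallion on the small wooden plaque has just been glued: slide the plaque flat along the board of the gluing press until two of its edges sit flush against both steel stops, before touching the knob. Then press the red knob down 25 mm, so that the green band on its rod is half sunk into the sleeve and the pad squeezes the medallion (do not push on into the red band), keep it there for three seconds and finish your program still holding it down. Leave the mug, the bottle, the phone and the pine cone where they are.

Things in the scene. Friction and masses are not known exactly. Their poses are not given: they have to be found in the camera images.
- jig: Gluing press, fixed: plywood board 280 (x) x 260 (y) x 15 mm, origin under its centre. Two steel stop bars on it, 12 mm wide, 10 mm high, form an inside corner: the far stop runs along y (115 mm, from the corner to -y; face to -x), the left stop along x (120 mm, from the corner to -x; face to -y). A blue 32 mm square post, 115 mm tall, stands behind the left stop at x 45, y 107 mm.
- sleeve_top (a point): Centre of the top of the dark steel sleeve (30 mm across, 85 to 115 mm above the table) that guides the rod, at x 45, y 45, z 115 mm in the press's frame, 30 mm inside each stop face. A blue arm, 22 mm wide, 87 to 113 mm above the table, runs from it along +y over the left stop to the post. The knob is straight above it.
- stop_corner (a point): Point on the board's top where the two stop faces meet, at x 75, y 75, z 15 mm in the press's frame; axes as the press's: x square into the far stop, y square into the left stop, z up. With the plaque home, its origin is at x -65, y -52.5, z 0 mm here and its x axis is parallel to the press's.
- plaque: Loose wooden plaque, 130 (x) x 105 (y) x 12 mm, about 0.14 kg, flat on the board; origin at the centre of its underside. Yellow medallion, 40 mm across, 5 mm high, on top at x +35, y +22.5 mm; green lines along its -x and -y edges. Starts 25 to 45 mm short of each stop, up to 0.3 rad askew. Its +x edge goes against the far stop, its +y edge against the left stop.
- knob: Red round knob, 44 mm across, 16 mm high, on top of the press's vertical rod (12 mm thick); origin at the centre of its underside, 45 mm above the sleeve's top when up.
- knob_top (a point): Centre of the knob's flat top, 176 mm above the table when the knob is up.
- plunger (a joint): Downward travel of knob and rod, m: 0 up, 0.040 fully down; a spring returns it. Above the sleeve the rod is bare for 20 mm, green for 10 mm, then red for 15 mm up to the knob: the green band enters the sleeve from 0.020 to 0.030. About 2 N starts it, 3 to 4 N bring the pad to the medallion at 0.015; then it is stiffer (0.6 N per mm), about 12 N at 0.025.
- pad: Black rubber pressure pad under the sleeve, 28 mm across, 8 mm thick, origin at the centre of its underside, 47 mm above the table when up (15 mm above the medallion). It goes down with the knob; when it meets the medallion its own spring (0.5 N per mm, 2 N at first touch) gives way and sets the squeeze.
- mug: White mug, 80 mm across, 90 mm tall, standing on the table; origin under its centre. Leave alone.
- bottle: Blue bottle with white cap, 60 mm across, 190 mm tall, standing; origin under its centre. Leave alone.
- phone: Phone lying flat, 148 (x) x 72 (y) x 9 mm; origin under its centre. Leave alone.
- pine_cone: Brown pine cone standing on its base, 74 mm across, 92 mm tall; origin under its centre. Leave alone.
Mind the look-alikes: they are no part of the job. Of the things like the plaque, leave any that is turquoise or white; of the rest the larger one is meant.

How it is judged:
By the outcome, as a careful person would: the job done as asked, in the order asked, and still so for the second after the job is handed in, while the arm keeps its last pose, push and grip.
It also fails if it takes over 64 s, if anything falls off the work surface, if the arm or the gripper's body presses on something with over 40 N, if the wrist force passes 120 N, or if a joint passes its speed limit or range.

### The arm

A 7-joint arm with a two-finger parallel gripper is mounted at the origin on the work surface. World frame = base frame: x ahead of the robot, y to its left, z up, the work surface at z = 0. Lengths are in m, angles in rad, forces in N, time in s.
With the tool pointing down it reaches from about 0.35 to 0.9 m from the base axis. Payload 19.9 kg.
Tool frame: the origin (TCP) lies at the very end of the fingers, on their centre line; the grasp point (between the pads) lies behind it (manip.hold_point_z is the z of the grasp point in the tool frame, in m); z points along the fingers, y is the line along which they close (so a half turn about z gives the same grasp; the last joint's range is limited). The gripper opens to 85 mm and grips with 20 to 120 N. Pads are 22 mm wide; open, the fingers measure 114 mm over their backs; the gripper's body (76 mm by 85 mm) begins 54 mm behind the grasp point. The pads swing forward as they close: fully open they stand 13 mm farther back than shut.
Start: joints at [-1.25, 0.417, -0.01, 1.614, 0.005, 1.111, -0.053], TCP at [0.221, 0.585, 0.231] pointing down, gripper open.
Joint ranges: [-2.81, 2.81], [-0.39, 2.02], [-1.27, 1.25], [0.06, 2.57], [-1.19, 4.33], [0.19, 2], [-2.82, 2.82]. Speed limits (rad/s): [1.89, 1.89, 2.39, 2.39, 3.01, 3.01, 3.01].

### API

Orientations are given as a unit quaternion [w, x, y, z].
In Python, from rig import manip gives the robot as it stands.
- The arm moves only by the tool jog_arm, never from a script. Its argument "plan" is a list of rows, each an object of numbers: "grip": the opening, from 0 (shut) to 1 (fully open); "dx", "dy", "dz": the shift along the world's x, y, z in cm; "spin": the turn about the world's z in degrees. In form: [{"grip": .., "dx": .., "dy": .., "dz": .., "spin": ..}, ...]. A call has exactly 5 rows; each row shifts and turns the commanded pose from where the row before left it; what a row does not reach is not made up. A row lasts 1/12 s, in which the tool goes at most 41.7 mm and 7.16 degrees, less where a joint would pass 70% of its speed; a pose out of reach is approached as far as the arm can. A call is refused whole if a number of a shift passes 4.17 or a number of a turn 7.16, either way. A call with a gripper value outside its range is refused whole. The fingers move at their own pace and stop on an object; "newtons" is the grip in N (left out, the last holds). Time passes only in rows, so rows that do not move let the fingers close, or fill a call up. It gives the time, the measured TCP pose, the force, the opening and the grip force at its end, in the units of the state.
- manip.observe(): the state, without advancing time (a new reading comes with each control period).
- manip.camera(name): name is "scene" or "top"; returns the picture (480x640x3 uint8, red, green, blue); there is no depth.
- manip.camera_params(name): a dict with "fx", "fy", "cx", "cy" (pixels), "world_from_camera" (4x4, takes a point from camera to world coordinates). Camera axes: x right, y down, z forward; pixel columns grow to the right and rows downward; lengths in m; the calibration is good to about 2 mm. A picture is of the moment at which its call begins. camera_params takes no time and is no camera call.
- manip.finish_job(): hands the job in; it is judged then, once.
The state is a dict: "t": time; "qpos": joint angles; "joint_vel": joint speeds; "joint_torque": joint torques, N m; "tool_pos": TCP position; "ee_rot": TCP orientation; "ft_force": force on the tool from outside, world axes, zero at the start; "ft_torque": the same for the moment, N m; "grip_width": finger opening in m; "grasp_force": force on a finger pad.
Only numpy, scipy, OpenCV 4.12 (cv2) and the standard library are available. Lean on these libraries where they do the work, as an engineer would, in place of code of your own. Each camera call takes 0.05 s, during which the arm holds its last target. There are 200 camera calls.

## Working session

There is one attempt and no reset: what is moved stays moved. The work goes in short steps, Python scripts to look and compute and a tool call to move; the robot and the scene stay as the last step left them, time stands still between calls to the robot, and variables do not carry over. Pictures are saved under pics/ and viewed, at most 10 in all, crops included, and the job is handed in when it is done.

Besides the shell and the picture viewer there is one more tool, called after "Request:" as name(argument=value, ...), one argument or row to a line, values as JSON. jog_arm: Moves the arm, as the interface text tells. Its arguments: {"type":"object","properties":{"plan":{"type":"array"},"newtons":{"type":"number"}},"required":["plan"]}

```bash
mkdir -p pics; ls
python3 - <<'E'
from rig import manip
import cv2,numpy as np
for n in("scene","top"):
    im=manip.camera(n); cv2.imwrite(f"pics/{n}0.png",im[:,:,::-1]); p=manip.camera_params(n); print(n,p['fx'],p['fy'],p['cx'],p['cy'],np.round(p['world_from_camera'],4).tolist())
print(manip.observe(), manip.hold_point_z)
E
```

```text
pics
scene 451.73485334059427 451.73485334059427 313.46391259193143 238.7447673624295 [[-0.6494, 0.411, -0.6398, 1.1648], [0.7602, 0.3265, -0.5617, 0.4924], [-0.022, -0.8511, -0.5245, 0.6321], [0.0, 0.0, 0.0, 1.0]]
top 486.1533340699841 486.1533340699841 328.3017737288884 238.44391985702302 [[-0.0035, -0.9825, 0.1863, 0.3725], [-1.0, 0.0047, 0.0064, -0.0507], [-0.0071, -0.1862, -0.9825, 1.2676], [0.0, 0.0, 0.0, 1.0]]
{'t': 0.1, 'qpos': array([-1.25049791,  0.41789547, -0.01028426,  1.61411862,  0.00470617,
        1.1107042 , -0.05299454]), 'joint_vel': array([-2.36607294e-03, -2.22610629e-03,  6.12193224e-04, -1.77549498e-03,
       -1.23481219e-03, -1.86271870e-04,  5.14703477e-05]), 'joint_torque': array([ 3.39527367e-03, -8.65838242e+01,  6.81011640e-01, -4.35638165e+01,
        1.92472333e-02,  4.95422253e-03, -1.15190965e-04]), 'tool_pos': array([0.22113169, 0.5842349 , 0.23073271]), 'ee_rot': array([-5.00316483e-05,  1.79914608e-01,  9.83682078e-01, -5.48950856e-04]), 'ft_force': array([-0.86831539,  1.21051568,  0.28302559]), 'ft_torque': array([ 0.0112171 , -0.03359869, -0.01808304]), 'grasp_force': 0.0, 'grip_width': 0.08514034599545206} -0.0187
```

View pics/scene0.png

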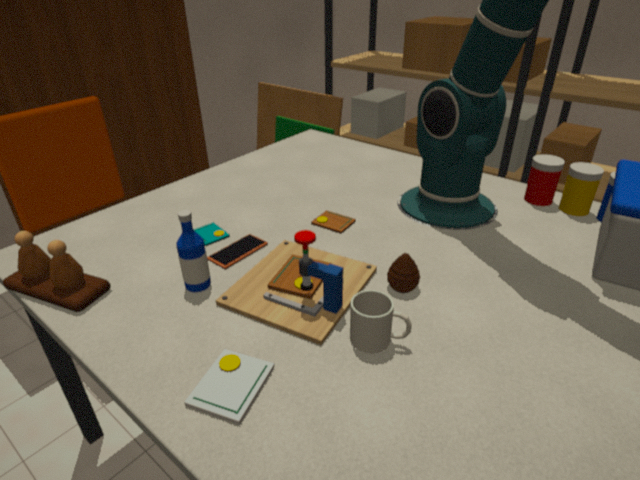

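View pics/top0.png

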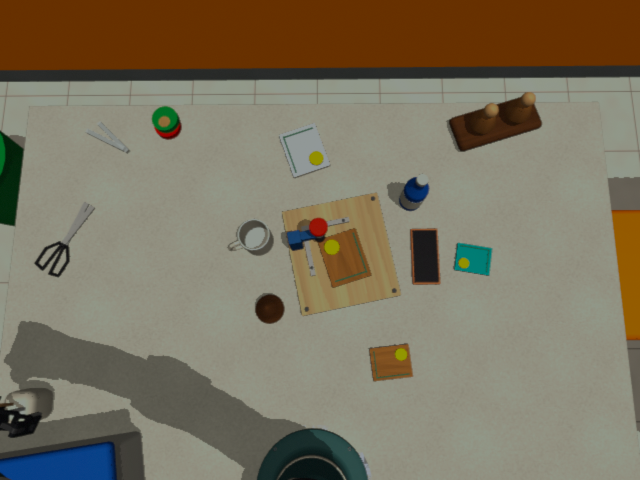

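The top view shows four things that could be the plaque:
- Wooden one on the press board (345,258).
- Smaller wooden one on the table (391,362).
- Turquoise one (473,259).
- White one (305,150).

I choose the larger wooden one on the board at (345,258). The knob is at (318,228), the post at (296,239), the far stop runs near (340,221) and the left stop near (310,260).

```bash
cat > h.py <<'E'
from rig import manip
import cv2,numpy as np
P={n:manip.camera_params(n) for n in("scene","top")}
def ray(n,uv):
    p=P[n];T=np.array(p['world_from_camera']);u,v=uv
    return T[:3,3],T[:3,:3]@np.array([(u-p['cx'])/p['fx'],(v-p['cy'])/p['fy'],1])
def onplane(n,uv,z):
    o,d=ray(n,uv);return o+d*(z-o[2])/d[2]
def tri(a,b):
    o1,d1=ray("top",a);o2,d2=ray("scene",b)
    s=np.linalg.lstsq(np.c_[d1,-d2],o2-o1,rcond=None)[0]
    p,q=o1+d1*s[0],o2+d2*s[1];return (p+q)/2,np.linalg.norm(p-q)
def proj(n,X):
    p=P[n];T=np.linalg.inv(p['world_from_camera']);c=T[:3,:3]@X+T[:3,3]
    return np.array([p['fx']*c[0]/c[2]+p['cx'],p['fy']*c[1]/c[2]+p['cy']])
def blobs(im,lo,hi,box,minA=15):
    h=cv2.cvtColor(im,cv2.COLOR_RGB2HSV);m=cv2.inRange(h,np.array(lo),np.array(hi))
    k=np.zeros_like(m);x0,y0,x1,y1=box;k[y0:y1,x0:x1]=255;m&=k
    cs=[c for c in cv2.findContours(m,cv2.RETR_EXTERNAL,cv2.CHAIN_APPROX_NONE)[0] if cv2.contourArea(c)>=minA]
    return sorted(cs,key=cv2.contourArea)[::-1],m
E
python3 - <<'E'
from h import *
s=cv2.imread("pics/scene0.png")[:,:,::-1];t=cv2.imread("pics/top0.png")[:,:,::-1]
def cen(c): (M:=cv2.moments(c));return np.round([M['m10']/M['m00'],M['m01']/M['m00']],1)
for nm,lo,hi in(("yellow",(25,180,120),(33,255,255)),("red",(0,220,120),(4,255,255))):
    for n,im,b in(("top",t,(275,180,410,320)),("scene",s,(215,225,385,340))):
        for c in blobs(im,lo,hi,b)[0][:2]: print(nm,n,cen(c),cv2.contourArea(c))
h=cv2.cvtColor(np.ascontiguousarray(t),cv2.COLOR_RGB2HSV)
for uv in((380,230),(330,290),(345,270),(360,255),(340,221),(309,258),(270,200),(318,228)): print(uv,h[uv[1],uv[0]])
c=np.hstack([cv2.resize(t[185:325,275:410],(540,560),interpolation=cv2.INTER_CUBIC)])
cv2.imwrite("pics/c1.png",c[:,:,::-1])
E
```

```text
yellow top [331.4 246.7] 161.0
yellow scene [298.2 281.9] 43.5
yellow scene [218.7 232.8] 26.5
red top [317.9 226.6] 210.0
red scene [304.4 236.1] 142.5
(380, 230) [ 20 114 147]
(330, 290) [ 20 114 147]
(345, 270) [ 15 194 113]
(360, 255) [44 97 76]
(340, 221) [ 26  15 134]
(309, 258) [ 26  15 136]
(270, 200) [ 28  28 145]
(318, 228) [  3 243 150]
```

View pics/c1.png

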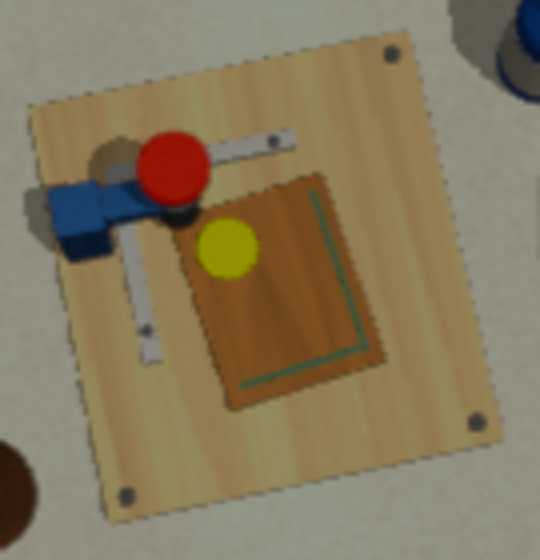

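The crop confirms the choice. The plaque has its medallion at crop (227,248) and green lines along its right (-y) and lower (-x) edges. The stops form a corner under the arm. Next I'll measure the poses.

```bash
cat >> h.py <<'E'
def rect(c,z,n="top"):
    "min-area rectangle of a contour cast on plane z: centre, long side, short side, angle of box edges (mod 90)"
    w=np.array([onplane(n,p,z)[:2] for p in c.reshape(-1,2)],np.float32)*1000
    (cx,cy),(a,b),ang=cv2.minAreaRect(w);return np.array([cx,cy]),a,b,(ang+45)%90-45
def plaque(t,box=(285,190,400,310)):
    h=cv2.cvtColor(np.ascontiguousarray(t),cv2.COLOR_RGB2HSV)
    m=cv2.inRange(h,np.array((8,150,40)),np.array((17,255,200)))|cv2.inRange(h,np.array((25,180,90)),np.array((33,255,255)))|cv2.inRange(h,np.array((34,60,30)),np.array((85,255,140)))
    k=np.zeros_like(m);k[box[1]:box[3],box[0]:box[2]]=255;m=cv2.morphologyEx(m&k,cv2.MORPH_OPEN,np.ones((3,3)))
    return max(cv2.findContours(m,cv2.RETR_EXTERNAL,cv2.CHAIN_APPROX_NONE)[0],key=cv2.contourArea)
E
python3 - <<'E'
from h import *
t=cv2.imread("pics/top0.png")[:,:,::-1]
k,e=tri((317.9,226.6),(304.4,236.1));print("knob",k,e)
m,e=tri((331.4,246.7),(298.2,281.9));print("medal tri",m,e,"plane",onplane("top",(331.4,246.7),.032))
h=cv2.cvtColor(np.ascontiguousarray(t),cv2.COLOR_RGB2HSV)
b=cv2.inRange(h,np.array((8,75,40)),np.array((24,255,255)));kk=np.zeros_like(b);kk[185:322,275:410]=255;b&=kk
c=max(cv2.findContours(b,cv2.RETR_EXTERNAL,cv2.CHAIN_APPROX_NONE)[0],key=cv2.contourArea)
bc=rect(c,.015);print("board",bc)
pc=rect(plaque(t),.027);print("plaque",pc)
a=np.radians(bc[3]);R=np.array([[np.cos(a),-np.sin(a)],[np.sin(a),np.cos(a)]])
print("knob from board",bc[0]+R@[45,45],"board top bumps; plaque in jig",R.T@(pc[0]-bc[0]),pc[3]-bc[3], "medal in jig",R.T@(m[:2]*1000-bc[0]))
print("mid -x edge contact etc")
hc=R@[10,22.5]+bc[0];print("home centre",hc)
E
```

```text
knob [ 0.60797582 -0.01983844  0.17273281] 9.266976072869646e-05
medal tri [ 0.58835634 -0.05464392  0.03210278] 0.010314873522321332 plane [ 0.58503953 -0.05066904  0.032     ]
board (array([572.77404785, -72.57485962]), 279.2111511230469, 258.7858581542969, 11.570100784301758)
plaque (array([558.32745361, -81.99058533]), 129.9257049560547, 103.84269714355469, 18.113393783569336)
knob from board [607.83414789 -19.46375546] board top bumps; plaque in jig [-16.04152127  -6.32689269] 6.543292999267578 medal in jig [18.86201324 14.44129214]
mid -x edge contact etc
home centre [578.05809729 -48.52639144]
```

The poses agree with each other. The press centre is at (0.573,-0.073) with a yaw of 11.6°. In the press frame the plaque is at (-16,-6) mm and +6.5° askew. The knob is at (0.608,-0.020), and the medallion's triangulated height is 32 mm. I'll move to behind the plaque's -x edge.

Request:
jog_arm(
  plan=[
    {"grip": 0.6, "dx": 0.98, "dy": -2.76, "dz": 0, "spin": 1.3},
    {"grip": 0.6, "dx": 0.98, "dy": -2.76, "dz": 0, "spin": 1.3},
    {"grip": 0.6, "dx": 0.98, "dy": -2.76, "dz": 0, "spin": 1.3},
    {"grip": 0.6, "dx": 0.98, "dy": -2.76, "dz": 0, "spin": 1.3},
    {"grip": 0.6, "dx": 0.98, "dy": -2.76, "dz": 0, "spin": 1.3},
  ],
)

```text
t: 0.52
tool_pos: [0.2704, 0.445, 0.2309]
ee_rot: [-0.0, 0.123, 0.992, -0.0]
ft_force: [1.2, -0.4, -0.2]
grip_width: 0.0514
grasp_force: 0.0
```

Request:
jog_arm(
  plan=[
    {"grip": 0.6, "dx": 0.98, "dy": -2.76, "dz": 0, "spin": 1.3},
    {"grip": 0.6, "dx": 0.98, "dy": -2.76, "dz": 0, "spin": 1.3},
    {"grip": 0.6, "dx": 0.98, "dy": -2.76, "dz": 0, "spin": 1.3},
    {"grip": 0.6, "dx": 0.98, "dy": -2.76, "dz": 0, "spin": 1.3},
    {"grip": 0.6, "dx": 0.98, "dy": -2.76, "dz": 0, "spin": 1.3},
  ],
)

```text
t: 0.93
tool_pos: [0.3193, 0.307, 0.2311]
ee_rot: [-0.0, 0.067, 0.998, -0.0]
ft_force: [0.5, 0.2, -0.3]
grip_width: 0.0517
grasp_force: 0.0
```

Request:
jog_arm(
  plan=[
    {"grip": 0.6, "dx": 0.98, "dy": -2.76, "dz": 0, "spin": 1.3},
    {"grip": 0.6, "dx": 0.98, "dy": -2.76, "dz": 0, "spin": 1.3},
    {"grip": 0.6, "dx": 0.98, "dy": -2.76, "dz": 0, "spin": 1.3},
    {"grip": 0.6, "dx": 0.98, "dy": -2.76, "dz": 0, "spin": 1.3},
    {"grip": 0.6, "dx": 0.98, "dy": -2.76, "dz": 0, "spin": 1.3},
  ],
)

```text
t: 1.35
tool_pos: [0.3683, 0.1691, 0.2312]
ee_rot: [-0.0, 0.01, 1.0, 0.0]
ft_force: [0.4, 0.4, -0.4]
grip_width: 0.0512
grasp_force: 0.0
```

Request:
jog_arm(
  plan=[
    {"grip": 0.6, "dx": 0.98, "dy": -2.76, "dz": 0, "spin": 1.3},
    {"grip": 0.6, "dx": 0.98, "dy": -2.76, "dz": 0, "spin": 1.3},
    {"grip": 0.6, "dx": 0.98, "dy": -2.76, "dz": 0, "spin": 1.3},
    {"grip": 0.6, "dx": 0.98, "dy": -2.76, "dz": 0, "spin": 1.3},
    {"grip": 0.6, "dx": 0.98, "dy": -2.76, "dz": 0, "spin": 1.3},
  ],
)

```text
t: 1.77
tool_pos: [0.4173, 0.0311, 0.2312]
ee_rot: [0.0, -0.047, 0.999, 0.0]
ft_force: [1.5, 0.4, -0.2]
grip_width: 0.051
grasp_force: 0.0
```

Request:
jog_arm(
  plan=[
    {"grip": 0.6, "dx": 0.98, "dy": -2.76, "dz": 0, "spin": 1.3},
    {"grip": 0.6, "dx": 0.98, "dy": -2.76, "dz": 0, "spin": 1.3},
    {"grip": 0.6, "dx": 0.98, "dy": -2.76, "dz": 0, "spin": 1.3},
    {"grip": 0.6, "dx": 0.98, "dy": -2.76, "dz": 0, "spin": 1.3},
    {"grip": 0.6, "dx": 0.98, "dy": -2.76, "dz": 0, "spin": 1.3},
  ],
)

```text
t: 2.18
tool_pos: [0.4664, -0.1069, 0.2312]
ee_rot: [0.0, -0.103, 0.995, -0.0]
ft_force: [0.7, 1.0, -0.3]
grip_width: 0.0513
grasp_force: 0.0
```

Request:
jog_arm(
  plan=[
    {"grip": 0.6, "dx": 0, "dy": 0, "dz": -2.2, "spin": 0},
    {"grip": 0.6, "dx": 0, "dy": 0, "dz": -2.2, "spin": 0},
    {"grip": 0.6, "dx": 0, "dy": 0, "dz": -2.2, "spin": 0},
    {"grip": 0.6, "dx": 0, "dy": 0, "dz": -2.2, "spin": 0},
    {"grip": 0.6, "dx": 0, "dy": 0, "dz": -2.2, "spin": 0},
  ],
)

```text
t: 2.6
tool_pos: [0.4659, -0.1055, 0.1201]
ee_rot: [-0.0, -0.102, 0.995, -0.0]
ft_force: [0.1, 0.9, 0.2]
grip_width: 0.0513
grasp_force: 0.0
```

Request:
jog_arm(
  plan=[
    {"grip": 0.6, "dx": 0, "dy": 0, "dz": -2.2, "spin": 0},
    {"grip": 0.6, "dx": 0, "dy": 0, "dz": -2.2, "spin": 0},
    {"grip": 0.6, "dx": 0, "dy": 0, "dz": -2.2, "spin": 0},
    {"grip": 0.6, "dx": 0, "dy": 0, "dz": -2.0, "spin": 0},
    {"grip": 0.6, "dx": 0, "dy": 0, "dz": -1.0, "spin": 0},
  ],
)

```text
t: 3.02
tool_pos: [0.4651, -0.1053, 0.0231]
ee_rot: [-0.001, -0.103, 0.995, 0.0]
ft_force: [-0.1, -0.0, 0.6]
grip_width: 0.0511
grasp_force: 0.0
```

Request:
jog_arm(
  plan=[
    {"grip": 0.6, "dx": 0, "dy": 0, "dz": -0.1, "spin": 0},
    {"grip": 0.6, "dx": 0, "dy": 0, "dz": -0.1, "spin": 0},
    {"grip": 0.6, "dx": 0, "dy": 0, "dz": -0.1, "spin": 0},
    {"grip": 0.6, "dx": 0, "dy": 0, "dz": -0.1, "spin": 0},
    {"grip": 0.6, "dx": 0, "dy": 0, "dz": 0, "spin": 0},
  ],
)

```text
t: 3.43
tool_pos: [0.4667, -0.1054, 0.0219]
ee_rot: [0.001, -0.103, 0.995, -0.0]
ft_force: [0.8, -0.1, -0.8]
grip_width: 0.0513
grasp_force: 0.0
```

Request:
jog_arm(
  plan=[
    {"grip": 0.6, "dx": 0, "dy": 0, "dz": -0.1, "spin": 0},
    {"grip": 0.6, "dx": 0, "dy": 0, "dz": -0.1, "spin": 0},
    {"grip": 0.6, "dx": 0, "dy": 0, "dz": -0.1, "spin": 0},
    {"grip": 0.6, "dx": 0, "dy": 0, "dz": -0.1, "spin": 0},
    {"grip": 0.6, "dx": 0, "dy": 0, "dz": 0, "spin": 0},
  ],
)

```text
t: 3.85
tool_pos: [0.4661, -0.1055, 0.0171]
ee_rot: [-0.0, -0.103, 0.995, -0.0]
ft_force: [0.4, -0.5, -0.3]
grip_width: 0.051
grasp_force: 0.0
```

Run:
```python
from h import *
t=manip.camera("top");s=manip.camera("scene")
a=cv2.resize(t[180:340,270:420],(560,597),interpolation=cv2.INTER_CUBIC);cv2.imwrite("pics/c2s.png",cv2.resize(s[190:340,210:400],(760,600),interpolation=cv2.INTER_CUBIC)[:,:,::-1]);print(manip.observe()['tool_pos'],manip.observe()['ft_force'])
```

```text
[ 0.46616391 -0.1055036   0.01722132] [0.13452365 0.41751706 0.48821053]
```

View pics/c2s.png

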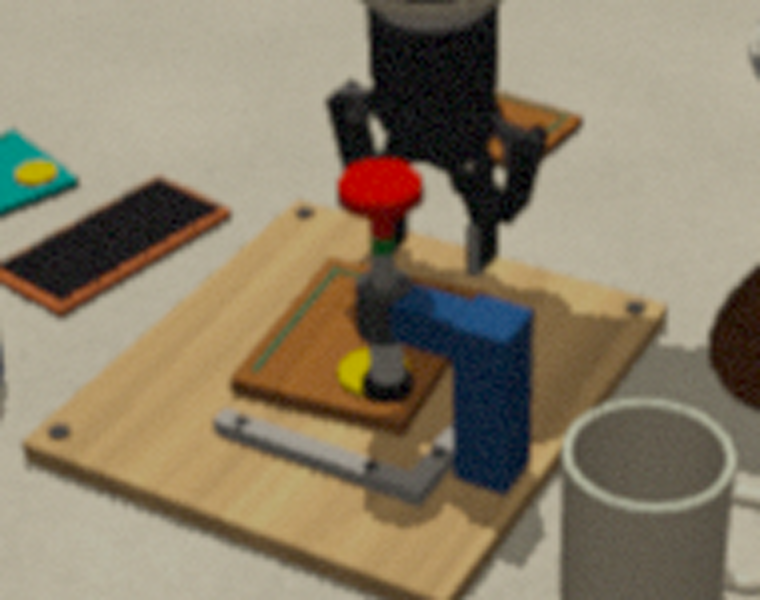

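The fingertips are at crop (478,272) and (398,240), behind the plaque's -x edge and just above the board. The plaque hasn't moved. I'll lower gently until they touch.

Request:
jog_arm(
  plan=[
    {"grip": 0.6, "dx": 0, "dy": 0, "dz": -0.1, "spin": 0},
    {"grip": 0.6, "dx": 0, "dy": 0, "dz": -0.1, "spin": 0},
    {"grip": 0.6, "dx": 0, "dy": 0, "dz": -0.1, "spin": 0},
    {"grip": 0.6, "dx": 0, "dy": 0, "dz": -0.1, "spin": 0},
    {"grip": 0.6, "dx": 0, "dy": 0, "dz": 0, "spin": 0},
  ],
)

```text
t: 4.37
tool_pos: [0.4661, -0.1055, 0.013]
ee_rot: [-0.0, -0.103, 0.995, -0.0]
ft_force: [-0.7, 0.5, -0.6]
grip_width: 0.0513
grasp_force: 0.0
```

Run:
```python
from h import *
for z in(.012,.017,.022,.027): print(z,(proj("scene",np.array([.4595,-.073,z]))-[210,190])*4)
```

```text
0.012 [482.92563992 282.89620959]
0.017 [482.90976538 276.06261055]
0.022 [482.89381439 269.19609531]
0.027 [482.87778637 262.29642547]
```

Request:
jog_arm(
  plan=[
    {"grip": 0.6, "dx": 0.294, "dy": 0.06, "dz": 0, "spin": 0},
    {"grip": 0.6, "dx": 0.294, "dy": 0.06, "dz": 0, "spin": 0},
    {"grip": 0.6, "dx": 0.294, "dy": 0.06, "dz": 0, "spin": 0},
    {"grip": 0.6, "dx": 0.294, "dy": 0.06, "dz": 0, "spin": 0},
    {"grip": 0.6, "dx": 0.294, "dy": 0.06, "dz": 0, "spin": 0},
  ],
)

```text
t: 4.78
tool_pos: [0.4814, -0.1024, 0.0133]
ee_rot: [0.0, -0.103, 0.995, -0.0]
ft_force: [-0.8, -0.5, 0.1]
grip_width: 0.0511
grasp_force: 0.0
```

Request:
jog_arm(
  plan=[
    {"grip": 0.6, "dx": 0.294, "dy": 0.06, "dz": 0, "spin": 0},
    {"grip": 0.6, "dx": 0.294, "dy": 0.06, "dz": 0, "spin": 0},
    {"grip": 0.6, "dx": 0.294, "dy": 0.06, "dz": 0, "spin": 0},
    {"grip": 0.6, "dx": 0.294, "dy": 0.06, "dz": 0, "spin": 0},
    {"grip": 0.6, "dx": 0.294, "dy": 0.06, "dz": 0, "spin": 0},
  ],
)

```text
t: 5.2
tool_pos: [0.4958, -0.0994, 0.0132]
ee_rot: [-0.0, -0.103, 0.995, -0.0]
ft_force: [-1.9, 0.4, 0.9]
grip_width: 0.0515
grasp_force: 0.9
```

Request:
jog_arm(
  plan=[
    {"grip": 0.6, "dx": 0.196, "dy": 0.04, "dz": 0, "spin": 0},
    {"grip": 0.6, "dx": 0.196, "dy": 0.04, "dz": 0, "spin": 0},
    {"grip": 0.6, "dx": 0.098, "dy": 0.02, "dz": 0, "spin": 0},
    {"grip": 0.6, "dx": 0.098, "dy": 0.02, "dz": 0, "spin": 0},
    {"grip": 0.6, "dx": 0.098, "dy": 0.02, "dz": 0, "spin": 0},
  ],
)

```text
t: 5.62
tool_pos: [0.5025, -0.0981, 0.0133]
ee_rot: [-0.0, -0.102, 0.995, 0.0]
ft_force: [-1.6, 0.7, 0.9]
grip_width: 0.0513
grasp_force: 0.9
```

Request:
jog_arm(
  plan=[
    {"grip": 0.6, "dx": 0.098, "dy": 0.02, "dz": 0, "spin": 0},
    {"grip": 0.6, "dx": 0.098, "dy": 0.02, "dz": 0, "spin": 0},
    {"grip": 0.6, "dx": 0.098, "dy": 0.02, "dz": 0, "spin": 0},
    {"grip": 0.6, "dx": 0.098, "dy": 0.02, "dz": 0, "spin": 0},
    {"grip": 0.6, "dx": 0, "dy": 0, "dz": 0, "spin": 0},
  ],
)

```text
t: 6.03
tool_pos: [0.5067, -0.0972, 0.0133]
ee_rot: [0.0, -0.103, 0.995, -0.0]
ft_force: [-0.2, -0.1, 0.2]
grip_width: 0.0514
grasp_force: 0.1
```

Request:
jog_arm(
  plan=[
    {"grip": 0.6, "dx": 0.098, "dy": 0.02, "dz": 0, "spin": 0},
    {"grip": 0.6, "dx": 0.098, "dy": 0.02, "dz": 0, "spin": 0},
    {"grip": 0.6, "dx": 0.098, "dy": 0.02, "dz": 0, "spin": 0},
    {"grip": 0.6, "dx": 0.098, "dy": 0.02, "dz": 0, "spin": 0},
    {"grip": 0.6, "dx": 0, "dy": 0, "dz": 0, "spin": 0},
  ],
)

```text
t: 6.45
tool_pos: [0.5106, -0.0965, 0.0133]
ee_rot: [0.0, -0.103, 0.995, -0.0]
ft_force: [-0.1, -0.4, -0.8]
grip_width: 0.0513
grasp_force: 0.0
```

```bash
cat >> h.py <<'E'
C=np.array([572.8,-72.6]);a=np.radians(11.57);R=np.array([[np.cos(a),-np.sin(a)],[np.sin(a),np.cos(a)]])
def jig(p): return R.T@(np.asarray(p)[:2]*1000-C)
def look():
    t=manip.camera("top");c=plaque(t);r=rect(c,.027);y=blobs(t,(25,180,100),(33,255,255),(285,190,400,310))[0][0]
    M=cv2.moments(y);m=onplane("top",(M['m10']/M['m00'],M['m01']/M['m00']),.032)
    o=manip.observe();print("plaque jig",R.T@(r[0]-C),r[1:3],r[3]-11.57,"medal",jig(m),cv2.contourArea(y),"tcp jig",jig(o['tool_pos']),o['tool_pos'][2],"F",np.round(o['ft_force'],1),o['t']);return t
E
python3 - <<'E'
from h import *
t=look();cv2.imwrite("pics/c3.png",cv2.resize(t[180:320,270:410],(600,600),interpolation=cv2.INTER_CUBIC)[:,:,::-1])
E
```

```text
plaque jig [60.90247774  8.78589978] (13.031062126159668, 40.95939636230469) -56.28311187744141 medal [55.86827607 14.48810744] 41.0 tcp jig [-65.74004317 -10.91136924] 0.013292417614407775 F [ 0.5 -0.7  0.9] 6.5
```

View pics/c3.png

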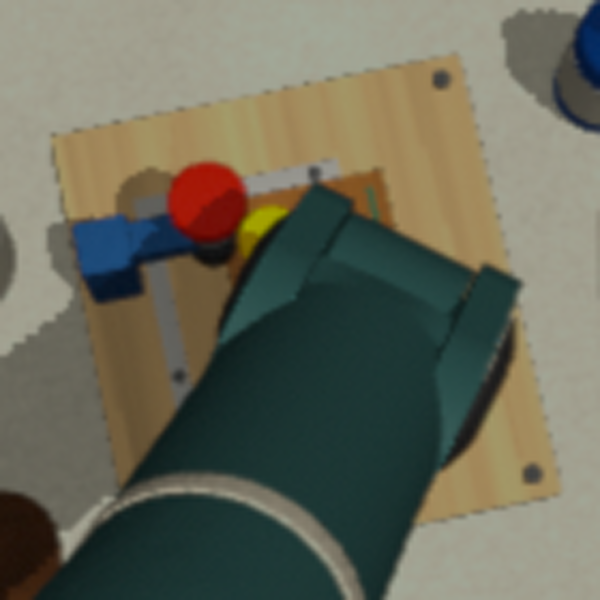

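The plaque's far edge, near (380,172), is almost at the far stop, and the forearm hides the rest. There is no force rise yet, so I'll push on in small steps.

Request:
jog_arm(
  plan=[
    {"grip": 0.6, "dx": 0.049, "dy": 0.01, "dz": 0, "spin": 0},
    {"grip": 0.6, "dx": 0.049, "dy": 0.01, "dz": 0, "spin": 0},
    {"grip": 0.6, "dx": 0.049, "dy": 0.01, "dz": 0, "spin": 0},
    {"grip": 0.6, "dx": 0.049, "dy": 0.01, "dz": 0, "spin": 0},
    {"grip": 0.6, "dx": 0, "dy": 0, "dz": 0, "spin": 0},
  ],
)

```text
t: 6.92
tool_pos: [0.5108, -0.0964, 0.0131]
ee_rot: [-0.001, -0.102, 0.995, 0.0]
ft_force: [-11.0, -1.1, 7.7]
grip_width: 0.0514
grasp_force: 5.5
```

Contact with the far stop came at press x -65.7 for the TCP, as predicted (11 N). I'll retreat, lift, and go round to the -y edge while turning -90°.

Request:
jog_arm(
  plan=[
    {"grip": 0.6, "dx": -0.5, "dy": -0.1, "dz": 0, "spin": 0},
    {"grip": 0.6, "dx": -1.0, "dy": -0.2, "dz": 0, "spin": 0},
    {"grip": 0.6, "dx": -0.5, "dy": -0.1, "dz": 1.5, "spin": 0},
    {"grip": 0.6, "dx": 0, "dy": 0, "dz": 2.5, "spin": 0},
    {"grip": 0.6, "dx": 0, "dy": 0, "dz": 2.5, "spin": -6},
  ],
)

```text
t: 7.33
tool_pos: [0.4909, -0.1005, 0.0787]
ee_rot: [-0.001, -0.051, 0.999, 0.0]
ft_force: [0.5, -0.4, 0.2]
grip_width: 0.0514
grasp_force: 0.0
```

Request:
jog_arm(
  plan=[
    {"grip": 0.6, "dx": 0.7, "dy": -0.45, "dz": 0, "spin": -6},
    {"grip": 0.6, "dx": 0.7, "dy": -0.45, "dz": 0, "spin": -6},
    {"grip": 0.6, "dx": 0.7, "dy": -0.45, "dz": 0, "spin": -6},
    {"grip": 0.6, "dx": 0.7, "dy": -0.45, "dz": 0, "spin": -6},
    {"grip": 0.6, "dx": 0.7, "dy": -0.45, "dz": 0, "spin": -6},
  ],
)

```text
t: 7.75
tool_pos: [0.5271, -0.1228, 0.0783]
ee_rot: [0.0, 0.212, 0.977, 0.0]
ft_force: [-0.2, -0.5, -0.6]
grip_width: 0.0513
grasp_force: 0.0
```

Request:
jog_arm(
  plan=[
    {"grip": 0.6, "dx": 0.7, "dy": -0.45, "dz": 0, "spin": -6},
    {"grip": 0.6, "dx": 0.7, "dy": -0.45, "dz": 0, "spin": -6},
    {"grip": 0.6, "dx": 0.7, "dy": -0.45, "dz": 0, "spin": -6},
    {"grip": 0.6, "dx": 0.7, "dy": -0.45, "dz": 0, "spin": -6},
    {"grip": 0.6, "dx": 0.7, "dy": -0.45, "dz": 0, "spin": -6},
  ],
)

```text
t: 8.17
tool_pos: [0.5621, -0.1454, 0.0782]
ee_rot: [0.0, 0.458, 0.889, 0.0]
ft_force: [-1.1, 0.2, -0.9]
grip_width: 0.0513
grasp_force: 0.0
```

Request:
jog_arm(
  plan=[
    {"grip": 0.6, "dx": 0.7, "dy": -0.45, "dz": 0, "spin": -6},
    {"grip": 0.6, "dx": 0.7, "dy": -0.45, "dz": 0, "spin": -6},
    {"grip": 0.6, "dx": 0.7, "dy": -0.45, "dz": 0, "spin": -6},
    {"grip": 0.6, "dx": 0.7, "dy": -0.45, "dz": 0, "spin": -6},
    {"grip": 0.6, "dx": 0.7, "dy": -0.45, "dz": 0, "spin": 0},
  ],
)

```text
t: 8.58
tool_pos: [0.5972, -0.1677, 0.078]
ee_rot: [-0.0, 0.633, 0.774, -0.0]
ft_force: [-0.6, 0.0, -0.2]
grip_width: 0.0511
grasp_force: 0.0
```

Run:
```python
from h import *
t=look();o=manip.observe();print(o['qpos'][6],o['ee_rot'])
cv2.imwrite("pics/c4.png",cv2.resize(t[180:320,270:410],(600,600),interpolation=cv2.INTER_CUBIC)[:,:,::-1])
```

```text
Traceback (most recent call last):
  File "h.py", line 33, in look
    t=manip.camera("top");c=plaque(t);r=rect(c,.027);y=blobs(t,(25,180,100),(33,255,255),(285,190,400,310))[0][0]
                            ~~~~~~^^^
  File "h.py", line 29, in plaque
    return max(cv2.findContours(m,cv2.RETR_EXTERNAL,cv2.CHAIN_APPROX_NONE)[0],key=cv2.contourArea)
ValueError: max() iterable argument is empty
```

Request:
jog_arm(
  plan=[
    {"grip": 0.6, "dx": 0, "dy": 0, "dz": -1.5, "spin": 0},
    {"grip": 0.6, "dx": 0, "dy": 0, "dz": -1.5, "spin": 0},
    {"grip": 0.6, "dx": 0, "dy": 0, "dz": -1.5, "spin": 0},
    {"grip": 0.6, "dx": 0, "dy": 0, "dz": -1.5, "spin": 0},
    {"grip": 0.6, "dx": 0, "dy": 0, "dz": -0.5, "spin": 0},
  ],
)

```text
t: 9.05
tool_pos: [0.5962, -0.167, 0.0114]
ee_rot: [-0.001, 0.631, 0.776, -0.0]
ft_force: [-35.2, 20.7, 97.9]
grip_width: 0.0513
grasp_force: 49.0
```

Request:
jog_arm(
  plan=[
    {"grip": 0.6, "dx": 0, "dy": 0, "dz": 0, "spin": 0},
    {"grip": 0.6, "dx": -0.06, "dy": 0.294, "dz": 0, "spin": 0},
    {"grip": 0.6, "dx": -0.06, "dy": 0.294, "dz": 0, "spin": 0},
    {"grip": 0.6, "dx": -0.06, "dy": 0.294, "dz": 0, "spin": 0},
    {"grip": 0.6, "dx": -0.06, "dy": 0.294, "dz": 0, "spin": 0},
  ],
)

```text
t: 9.47
tool_pos: [0.5947, -0.1553, 0.013]
ee_rot: [-0.0, 0.631, 0.776, -0.0]
ft_force: [-0.3, -0.3, 0.8]
grip_width: 0.051
grasp_force: 0.0
```

Request:
jog_arm(
  plan=[
    {"grip": 0.6, "dx": -0.06, "dy": 0.294, "dz": 0, "spin": 0},
    {"grip": 0.6, "dx": -0.06, "dy": 0.294, "dz": 0, "spin": 0},
    {"grip": 0.6, "dx": -0.06, "dy": 0.294, "dz": 0, "spin": 0},
    {"grip": 0.6, "dx": -0.06, "dy": 0.294, "dz": 0, "spin": 0},
    {"grip": 0.6, "dx": -0.06, "dy": 0.294, "dz": 0, "spin": 0},
  ],
)

```text
t: 9.88
tool_pos: [0.5918, -0.1409, 0.0133]
ee_rot: [0.0, 0.631, 0.776, -0.0]
ft_force: [-0.0, -0.8, 0.5]
grip_width: 0.0514
grasp_force: 0.4
```

Request:
jog_arm(
  plan=[
    {"grip": 0.6, "dx": -0.06, "dy": 0.294, "dz": 0, "spin": 0},
    {"grip": 0.6, "dx": -0.06, "dy": 0.294, "dz": 0, "spin": 0},
    {"grip": 0.6, "dx": -0.06, "dy": 0.294, "dz": 0, "spin": 0},
    {"grip": 0.6, "dx": -0.06, "dy": 0.294, "dz": 0, "spin": 0},
    {"grip": 0.6, "dx": -0.06, "dy": 0.294, "dz": 0, "spin": 0},
  ],
)

```text
t: 10.3
tool_pos: [0.5888, -0.1262, 0.0133]
ee_rot: [0.0, 0.631, 0.776, -0.0]
ft_force: [0.3, -0.7, -1.1]
grip_width: 0.0512
grasp_force: 0.6
```

Request:
jog_arm(
  plan=[
    {"grip": 0.6, "dx": -0.03, "dy": 0.147, "dz": 0, "spin": 0},
    {"grip": 0.6, "dx": -0.03, "dy": 0.147, "dz": 0, "spin": 0},
    {"grip": 0.6, "dx": -0.03, "dy": 0.147, "dz": 0, "spin": 0},
    {"grip": 0.6, "dx": -0.03, "dy": 0.147, "dz": 0, "spin": 0},
    {"grip": 0.6, "dx": -0.03, "dy": 0.147, "dz": 0, "spin": 0},
  ],
)

```text
t: 10.72
tool_pos: [0.5873, -0.1191, 0.0133]
ee_rot: [0.0, 0.631, 0.776, -0.0]
ft_force: [0.1, -0.9, -0.5]
grip_width: 0.0509
grasp_force: 0.8
```

The fast descent overshot and briefly tapped the board (98 N), so I'll go down slowly from here on. I'll keep pushing in 1 mm rows.

Request:
jog_arm(
  plan=[
    {"grip": 0.6, "dx": -0.02, "dy": 0.098, "dz": 0, "spin": 0},
    {"grip": 0.6, "dx": -0.02, "dy": 0.098, "dz": 0, "spin": 0},
    {"grip": 0.6, "dx": -0.02, "dy": 0.098, "dz": 0, "spin": 0},
    {"grip": 0.6, "dx": -0.02, "dy": 0.098, "dz": 0, "spin": 0},
    {"grip": 0.6, "dx": -0.02, "dy": 0.098, "dz": 0, "spin": 0},
  ],
)

```text
t: 11.13
tool_pos: [0.5863, -0.1141, 0.0133]
ee_rot: [-0.0, 0.631, 0.776, -0.0]
ft_force: [-0.2, -0.8, -1.3]
grip_width: 0.0514
grasp_force: 0.8
```

Request:
jog_arm(
  plan=[
    {"grip": 0.6, "dx": -0.01, "dy": 0.049, "dz": 0, "spin": 0},
    {"grip": 0.6, "dx": -0.01, "dy": 0.049, "dz": 0, "spin": 0},
    {"grip": 0.6, "dx": -0.01, "dy": 0.049, "dz": 0, "spin": 0},
    {"grip": 0.6, "dx": -0.01, "dy": 0.049, "dz": 0, "spin": 0},
    {"grip": 0.6, "dx": 0, "dy": 0, "dz": 0, "spin": 0},
  ],
)

```text
t: 11.55
tool_pos: [0.586, -0.1123, 0.0133]
ee_rot: [0.0, 0.631, 0.776, -0.0]
ft_force: [-0.5, -2.5, 0.0]
grip_width: 0.0512
grasp_force: 1.1
```

Request:
jog_arm(
  plan=[
    {"grip": 0.6, "dx": -0.01, "dy": 0.049, "dz": 0, "spin": 0},
    {"grip": 0.6, "dx": -0.01, "dy": 0.049, "dz": 0, "spin": 0},
    {"grip": 0.6, "dx": -0.01, "dy": 0.049, "dz": 0, "spin": 0},
    {"grip": 0.6, "dx": 0, "dy": 0, "dz": 0, "spin": 0},
    {"grip": 0.6, "dx": 0, "dy": 0, "dz": 0, "spin": 0},
  ],
)

```text
t: 11.97
tool_pos: [0.5856, -0.1121, 0.0134]
ee_rot: [0.001, 0.631, 0.776, -0.001]
ft_force: [-0.7, -9.2, -1.5]
grip_width: 0.051
grasp_force: 4.2
```

Contact with the left stop came at TCP y -41 in the press frame, as predicted. I'll back off to the side and check.

Request:
jog_arm(
  plan=[
    {"grip": 0.6, "dx": 0.1, "dy": -0.5, "dz": 0, "spin": 0},
    {"grip": 0.6, "dx": 0.2, "dy": -1.0, "dz": 0, "spin": 0},
    {"grip": 0.6, "dx": 0.2, "dy": -1.0, "dz": 1, "spin": 0},
    {"grip": 0.6, "dx": 0, "dy": -0.5, "dz": 3, "spin": 0},
    {"grip": 0.6, "dx": 0, "dy": -1, "dz": 3, "spin": 0},
  ],
)

```text
t: 12.38
tool_pos: [0.5902, -0.1515, 0.0841]
ee_rot: [-0.001, 0.631, 0.776, -0.001]
ft_force: [0.6, -0.0, 0.4]
grip_width: 0.0508
grasp_force: 0.0
```

Request:
jog_arm(
  plan=[
    {"grip": 0.6, "dx": -1.5, "dy": -2, "dz": 1, "spin": 0},
    {"grip": 0.6, "dx": -2, "dy": -2.5, "dz": 1, "spin": 0},
    {"grip": 0.6, "dx": -2, "dy": -2.5, "dz": 0, "spin": 0},
    {"grip": 0.6, "dx": -2, "dy": -2.5, "dz": 0, "spin": 0},
    {"grip": 0.6, "dx": -2, "dy": -2.5, "dz": 0, "spin": 0},
  ],
)

```text
t: 12.8
tool_pos: [0.4947, -0.2726, 0.1043]
ee_rot: [0.0, 0.631, 0.776, 0.0]
ft_force: [0.6, -0.4, -0.7]
grip_width: 0.0515
grasp_force: 0.0
```

Request:
jog_arm(
  plan=[
    {"grip": 0.6, "dx": -2, "dy": -2, "dz": 0, "spin": 0},
    {"grip": 0.6, "dx": -2, "dy": -2, "dz": 0, "spin": 0},
    {"grip": 0.6, "dx": -1.5, "dy": -2, "dz": 0, "spin": 0},
    {"grip": 0.6, "dx": -1, "dy": -1, "dz": 0, "spin": 0},
    {"grip": 0.6, "dx": 0, "dy": 0, "dz": 0, "spin": 0},
  ],
)

```text
t: 13.22
tool_pos: [0.4278, -0.3443, 0.1044]
ee_rot: [0.0, 0.633, 0.774, -0.0]
ft_force: [-0.2, -0.5, -0.1]
grip_width: 0.0514
grasp_force: 0.0
```

Run:
```python
from h import *
t=manip.camera("top");s=manip.camera("scene")
cv2.imwrite("pics/c4.png",np.hstack([cv2.resize(t[190:310,285:385],(400,480),interpolation=cv2.INTER_CUBIC),cv2.resize(s[225:345,250:350],(400,480),interpolation=cv2.INTER_CUBIC)])[:,:,::-1])
look()
```

```text
plaque jig [ 8.62787957 21.94423942] (128.04440307617188, 103.25762939453125) 0.5086485671997067 medal [35.35099612 42.3914691 ] 53.0 tcp jig [-192.73724664 -234.44442466] 0.10370696727021139 F [-0.3  0.4 -0.3] 13.3667
```

View pics/c4.png

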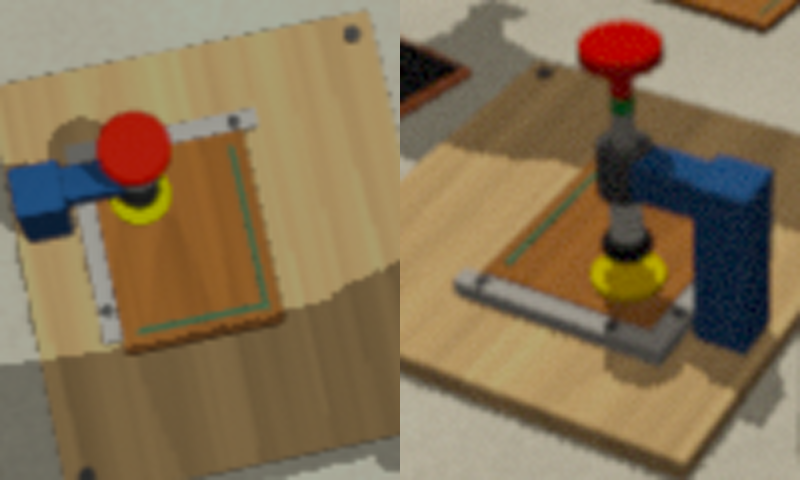

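The plaque looks flush on both stops. Its edge meets the far stop at left (235,130) and the left stop at left (105,280), and the medallion is concentric under the pad. The measured angle is 0.5°, within noise, but a second push on the -x edge is cheap insurance.

Request:
jog_arm(
  plan=[
    {"grip": 0.6, "dx": 0.333, "dy": 1.85, "dz": 0, "spin": 6},
    {"grip": 0.6, "dx": 0.333, "dy": 1.85, "dz": 0, "spin": 6},
    {"grip": 0.6, "dx": 0.333, "dy": 1.85, "dz": 0, "spin": 6},
    {"grip": 0.6, "dx": 0.333, "dy": 1.85, "dz": 0, "spin": 6},
    {"grip": 0.6, "dx": 0.333, "dy": 1.85, "dz": 0, "spin": 6},
  ],
)

```text
t: 13.78
tool_pos: [0.4482, -0.2467, 0.1035]
ee_rot: [0.0, 0.405, 0.914, 0.0]
ft_force: [0.6, -0.5, -0.6]
grip_width: 0.0514
grasp_force: 0.0
```

Request:
jog_arm(
  plan=[
    {"grip": 0.6, "dx": 0.333, "dy": 1.85, "dz": 0, "spin": 6},
    {"grip": 0.6, "dx": 0.333, "dy": 1.85, "dz": 0, "spin": 6},
    {"grip": 0.6, "dx": 0.333, "dy": 1.85, "dz": 0, "spin": 6},
    {"grip": 0.6, "dx": 0.333, "dy": 1.85, "dz": 0, "spin": 6},
    {"grip": 0.6, "dx": 0.333, "dy": 1.85, "dz": 0, "spin": 6},
  ],
)

```text
t: 14.2
tool_pos: [0.4646, -0.154, 0.1036]
ee_rot: [0.0, 0.155, 0.988, 0.0]
ft_force: [1.3, 0.3, 0.3]
grip_width: 0.0514
grasp_force: 0.0
```

Request:
jog_arm(
  plan=[
    {"grip": 0.6, "dx": 0.333, "dy": 1.85, "dz": 0, "spin": 6},
    {"grip": 0.6, "dx": 0.333, "dy": 1.85, "dz": 0, "spin": 6},
    {"grip": 0.6, "dx": 0.333, "dy": 1.85, "dz": 0, "spin": 6},
    {"grip": 0.6, "dx": 0.333, "dy": 1.85, "dz": 0, "spin": 6},
    {"grip": 0.6, "dx": 0.333, "dy": 1.85, "dz": 0, "spin": 6},
  ],
)

```text
t: 14.62
tool_pos: [0.4811, -0.0615, 0.1036]
ee_rot: [0.0, -0.106, 0.994, 0.0]
ft_force: [-0.1, -0.7, -0.8]
grip_width: 0.0511
grasp_force: 0.0
```

Request:
jog_arm(
  plan=[
    {"grip": 0.6, "dx": 0, "dy": 0, "dz": -1.5, "spin": 0},
    {"grip": 0.6, "dx": 0, "dy": 0, "dz": -2, "spin": 0},
    {"grip": 0.6, "dx": 0, "dy": 0, "dz": -2, "spin": 0},
    {"grip": 0.6, "dx": 0, "dy": 0, "dz": -1.5, "spin": 0},
    {"grip": 0.6, "dx": 0, "dy": 0, "dz": -0.8, "spin": 0},
  ],
)

```text
t: 15.03
tool_pos: [0.4803, -0.0624, 0.0238]
ee_rot: [-0.001, -0.103, 0.995, 0.0]
ft_force: [0.3, -1.1, -0.3]
grip_width: 0.0515
grasp_force: 0.0
```

Request:
jog_arm(
  plan=[
    {"grip": 0.6, "dx": 0, "dy": 0, "dz": -0.4, "spin": 0},
    {"grip": 0.6, "dx": 0, "dy": 0, "dz": -0.3, "spin": 0},
    {"grip": 0.6, "dx": 0, "dy": 0, "dz": -0.2, "spin": 0},
    {"grip": 0.6, "dx": 0, "dy": 0, "dz": -0.2, "spin": 0},
    {"grip": 0.6, "dx": 0, "dy": 0, "dz": -0.1, "spin": 0},
  ],
)

```text
t: 15.45
tool_pos: [0.481, -0.0632, 0.0136]
ee_rot: [0.0, -0.103, 0.995, -0.0]
ft_force: [0.4, -0.2, 0.8]
grip_width: 0.0512
grasp_force: 0.0
```

Request:
jog_arm(
  plan=[
    {"grip": 0.6, "dx": 0.294, "dy": 0.06, "dz": 0, "spin": 0},
    {"grip": 0.6, "dx": 0.294, "dy": 0.06, "dz": 0, "spin": 0},
    {"grip": 0.6, "dx": 0.294, "dy": 0.06, "dz": 0, "spin": 0},
    {"grip": 0.6, "dx": 0.294, "dy": 0.06, "dz": 0, "spin": 0},
    {"grip": 0.6, "dx": 0.294, "dy": 0.06, "dz": 0, "spin": 0},
  ],
)

```text
t: 15.87
tool_pos: [0.4958, -0.0602, 0.0134]
ee_rot: [0.0, -0.103, 0.995, -0.0]
ft_force: [-0.6, -0.4, -0.4]
grip_width: 0.0512
grasp_force: 0.0
```

Request:
jog_arm(
  plan=[
    {"grip": 0.6, "dx": 0.098, "dy": 0.02, "dz": 0, "spin": 0},
    {"grip": 0.6, "dx": 0.098, "dy": 0.02, "dz": 0, "spin": 0},
    {"grip": 0.6, "dx": 0.098, "dy": 0.02, "dz": 0, "spin": 0},
    {"grip": 0.6, "dx": 0.098, "dy": 0.02, "dz": 0, "spin": 0},
    {"grip": 0.6, "dx": 0.098, "dy": 0.02, "dz": 0, "spin": 0},
  ],
)

```text
t: 16.28
tool_pos: [0.5002, -0.0593, 0.0133]
ee_rot: [-0.0, -0.102, 0.995, -0.0]
ft_force: [-0.3, -0.5, -0.1]
grip_width: 0.0512
grasp_force: 0.0
```

Request:
jog_arm(
  plan=[
    {"grip": 0.6, "dx": 0.098, "dy": 0.02, "dz": 0, "spin": 0},
    {"grip": 0.6, "dx": 0.098, "dy": 0.02, "dz": 0, "spin": 0},
    {"grip": 0.6, "dx": 0.049, "dy": 0.01, "dz": 0, "spin": 0},
    {"grip": 0.6, "dx": 0.049, "dy": 0.01, "dz": 0, "spin": 0},
    {"grip": 0.6, "dx": 0, "dy": 0, "dz": 0, "spin": 0},
  ],
)

```text
t: 16.7
tool_pos: [0.5029, -0.0587, 0.0132]
ee_rot: [-0.0, -0.102, 0.995, -0.0]
ft_force: [-2.6, -0.9, 1.5]
grip_width: 0.0514
grasp_force: 1.2
```

Contact came at the same place again (-65.7), so the plaque was already flush. I'll seat it with about 10 N, then retreat and lift.

Request:
jog_arm(
  plan=[
    {"grip": 0.6, "dx": 0.049, "dy": 0.01, "dz": 0, "spin": 0},
    {"grip": 0.6, "dx": 0.049, "dy": 0.01, "dz": 0, "spin": 0},
    {"grip": 0.6, "dx": 0.049, "dy": 0.01, "dz": 0, "spin": 0},
    {"grip": 0.6, "dx": 0, "dy": 0, "dz": 0, "spin": 0},
    {"grip": 0.6, "dx": 0, "dy": 0, "dz": 0, "spin": 0},
  ],
)

```text
t: 17.12
tool_pos: [0.5031, -0.0587, 0.0131]
ee_rot: [-0.001, -0.102, 0.995, 0.0]
ft_force: [-11.2, -2.6, 9.3]
grip_width: 0.0512
grasp_force: 5.7
```

Request:
jog_arm(
  plan=[
    {"grip": 0.6, "dx": -0.5, "dy": -0.1, "dz": 0, "spin": 0},
    {"grip": 0.6, "dx": -1.0, "dy": -0.2, "dz": 0, "spin": 0},
    {"grip": 0.6, "dx": -1.0, "dy": -0.2, "dz": 1.5, "spin": 0},
    {"grip": 0.6, "dx": 0, "dy": 0, "dz": 2.5, "spin": 0},
    {"grip": 0.3, "dx": 0, "dy": 0, "dz": 3, "spin": 0},
  ],
)

```text
t: 17.53
tool_pos: [0.4777, -0.0637, 0.0831]
ee_rot: [-0.001, -0.102, 0.995, 0.0]
ft_force: [0.6, -0.1, 0.2]
grip_width: 0.0406
grasp_force: 0.0
```

Request:
jog_arm(
  plan=[
    {"grip": 0, "dx": 0, "dy": 0, "dz": 3, "spin": 0},
    {"grip": 0, "dx": 0, "dy": 0, "dz": 3, "spin": 0},
    {"grip": 0, "dx": 0, "dy": 0, "dz": 3, "spin": 0},
    {"grip": 0, "dx": 0, "dy": 0, "dz": 3, "spin": 0},
    {"grip": 0, "dx": 0, "dy": 0, "dz": 2, "spin": 0},
  ],
)

```text
t: 17.95
tool_pos: [0.4796, -0.0636, 0.2257]
ee_rot: [0.001, -0.102, 0.995, 0.0]
ft_force: [-0.2, 0.1, 0.5]
grip_width: -0.0001
grasp_force: 0.0
```

Run:
```python
from h import *
s=manip.camera("scene");o=manip.observe();print(o['tool_pos'],o['grip_width'],[607.9,-19.7]-o['tool_pos'][:2]*1000)
```

```text
[ 0.48089358 -0.06373907  0.22834051] -0.00023327898149171723 [127.00642241  44.0390665 ]
```

Request:
jog_arm(
  plan=[
    {"grip": 0, "dx": 1.27, "dy": 0.44, "dz": 0, "spin": 0},
    {"grip": 0, "dx": 1.27, "dy": 0.44, "dz": 0, "spin": 0},
    {"grip": 0, "dx": 1.27, "dy": 0.44, "dz": 0, "spin": 0},
    {"grip": 0, "dx": 1.27, "dy": 0.44, "dz": 0, "spin": 0},
    {"grip": 0, "dx": 1.27, "dy": 0.44, "dz": 0, "spin": 0},
  ],
)

```text
t: 18.42
tool_pos: [0.5432, -0.0411, 0.2228]
ee_rot: [0.0, -0.103, 0.995, 0.0]
ft_force: [-0.8, -0.1, 0.6]
grip_width: -0.0003
grasp_force: 0.0
```

Request:
jog_arm(
  plan=[
    {"grip": 0, "dx": 1.27, "dy": 0.44, "dz": 0, "spin": 0},
    {"grip": 0, "dx": 1.27, "dy": 0.44, "dz": 0, "spin": 0},
    {"grip": 0, "dx": 1.27, "dy": 0.44, "dz": 0, "spin": 0},
    {"grip": 0, "dx": 1.27, "dy": 0.44, "dz": 0, "spin": 0},
    {"grip": 0, "dx": 1.27, "dy": 0.44, "dz": 0, "spin": 0},
  ],
)

```text
t: 18.83
tool_pos: [0.6067, -0.0192, 0.2227]
ee_rot: [-0.0, -0.103, 0.995, 0.0]
ft_force: [-0.4, 0.2, 0.6]
grip_width: -0.0005
grasp_force: 0.0
```

Request:
jog_arm(
  plan=[
    {"grip": 0, "dx": 0, "dy": 0, "dz": -1, "spin": 0},
    {"grip": 0, "dx": 0, "dy": 0, "dz": -1.2, "spin": 0},
    {"grip": 0, "dx": 0, "dy": 0, "dz": -1, "spin": 0},
    {"grip": 0, "dx": 0, "dy": 0, "dz": -0.5, "spin": 0},
    {"grip": 0, "dx": 0, "dy": 0, "dz": -0.3, "spin": 0},
  ],
)

```text
t: 19.25
tool_pos: [0.6057, -0.0196, 0.182]
ee_rot: [-0.001, -0.102, 0.995, 0.0]
ft_force: [0.5, -0.3, 0.4]
grip_width: 0.0001
grasp_force: 0.0
```

Request:
jog_arm(
  plan=[
    {"grip": 0, "dx": 0, "dy": 0, "dz": 0, "spin": 0},
    {"grip": 0, "dx": 0, "dy": 0, "dz": 0, "spin": 0},
    {"grip": 0, "dx": 0, "dy": 0, "dz": 0, "spin": 0},
    {"grip": 0, "dx": 0, "dy": 0, "dz": 0, "spin": 0},
    {"grip": 0, "dx": 0, "dy": 0, "dz": 0, "spin": 0},
  ],
)

```text
t: 19.67
tool_pos: [0.6068, -0.0193, 0.1836]
ee_rot: [0.0, -0.103, 0.995, -0.0]
ft_force: [-0.1, -0.2, 0.5]
grip_width: 0.0001
grasp_force: 0.0
```

Run:
```python
from h import *
s=manip.camera("scene");t=manip.camera("top");o=manip.observe();print(o['tool_pos'],o['ft_force'])
cv2.imwrite("pics/c5.png",np.hstack([cv2.resize(t[190:310,285:385],(400,480),interpolation=cv2.INTER_CUBIC),cv2.resize(s[205:325,255:355],(400,480),interpolation=cv2.INTER_CUBIC)])[:,:,::-1])
```

```text
[ 0.60670248 -0.01933941  0.18348269] [-0.22601919 -0.5244305   0.21038391]
```

View pics/c5.png

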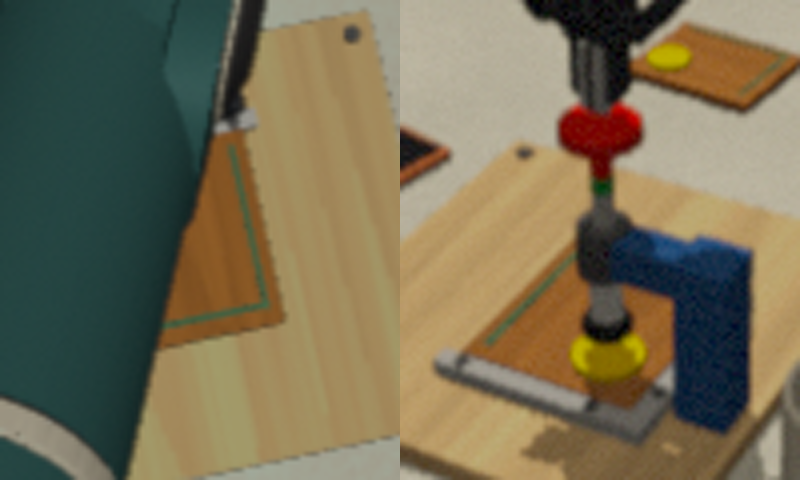

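The shut fingers are centred over the knob at right (600,130), just above it. The plaque is still flush and the pad is above the medallion. I'll press slowly now.

Request:
jog_arm(
  plan=[
    {"grip": 0, "dx": 0.05, "dy": 0, "dz": -0.2, "spin": 0},
    {"grip": 0, "dx": 0.05, "dy": 0, "dz": -0.2, "spin": 0},
    {"grip": 0, "dx": 0, "dy": 0, "dz": -0.2, "spin": 0},
    {"grip": 0, "dx": 0, "dy": 0, "dz": -0.2, "spin": 0},
    {"grip": 0, "dx": 0, "dy": 0, "dz": -0.2, "spin": 0},
  ],
)

```text
t: 20.18
tool_pos: [0.6077, -0.0193, 0.1731]
ee_rot: [0.0, -0.103, 0.995, -0.0]
ft_force: [-1.3, -0.0, 2.4]
grip_width: 0.0003
grasp_force: 1.4
```

Request:
jog_arm(
  plan=[
    {"grip": 0, "dx": 0, "dy": 0, "dz": -0.2, "spin": 0},
    {"grip": 0, "dx": 0, "dy": 0, "dz": -0.2, "spin": 0},
    {"grip": 0, "dx": 0, "dy": 0, "dz": -0.2, "spin": 0},
    {"grip": 0, "dx": 0, "dy": 0, "dz": -0.2, "spin": 0},
    {"grip": 0, "dx": 0, "dy": 0, "dz": -0.2, "spin": 0},
  ],
)

```text
t: 20.6
tool_pos: [0.6077, -0.0193, 0.1631]
ee_rot: [0.0, -0.103, 0.995, -0.0]
ft_force: [-1.0, 1.2, 4.0]
grip_width: 0.0
grasp_force: 1.9
```

Request:
jog_arm(
  plan=[
    {"grip": 0, "dx": 0, "dy": 0, "dz": -0.15, "spin": 0},
    {"grip": 0, "dx": 0, "dy": 0, "dz": -0.15, "spin": 0},
    {"grip": 0, "dx": 0, "dy": 0, "dz": -0.1, "spin": 0},
    {"grip": 0, "dx": 0, "dy": 0, "dz": -0.1, "spin": 0},
    {"grip": 0, "dx": 0, "dy": 0, "dz": -0.1, "spin": 0},
  ],
)

```text
t: 21.02
tool_pos: [0.6077, -0.0193, 0.1574]
ee_rot: [0.0, -0.103, 0.995, 0.0]
ft_force: [-2.8, -0.1, 8.1]
grip_width: -0.0001
grasp_force: 4.2
```

Request:
jog_arm(
  plan=[
    {"grip": 0, "dx": 0, "dy": 0, "dz": -0.1, "spin": 0},
    {"grip": 0, "dx": 0, "dy": 0, "dz": -0.1, "spin": 0},
    {"grip": 0, "dx": 0, "dy": 0, "dz": -0.1, "spin": 0},
    {"grip": 0, "dx": 0, "dy": 0, "dz": -0.1, "spin": 0},
    {"grip": 0, "dx": 0, "dy": 0, "dz": -0.1, "spin": 0},
  ],
)

```text
t: 21.43
tool_pos: [0.6077, -0.0193, 0.1526]
ee_rot: [0.0, -0.103, 0.995, 0.0]
ft_force: [-4.8, 1.1, 11.9]
grip_width: -0.0002
grasp_force: 5.6
```

Request:
jog_arm(
  plan=[
    {"grip": 0, "dx": 0, "dy": 0, "dz": -0.1, "spin": 0},
    {"grip": 0, "dx": 0, "dy": 0, "dz": 0, "spin": 0},
    {"grip": 0, "dx": 0, "dy": 0, "dz": 0, "spin": 0},
    {"grip": 0, "dx": 0, "dy": 0, "dz": 0, "spin": 0},
    {"grip": 0, "dx": 0, "dy": 0, "dz": 0, "spin": 0},
  ],
)

```text
t: 21.85
tool_pos: [0.6077, -0.0193, 0.1517]
ee_rot: [0.0, -0.103, 0.995, 0.0]
ft_force: [-5.4, 0.8, 11.4]
grip_width: 0.0
grasp_force: 5.8
```

Run:
```python
from h import *
s=manip.camera("scene");t=manip.camera("top");o=manip.observe();print(o['tool_pos'],o['ft_force'])
cv2.imwrite("pics/c6.png",np.hstack([cv2.resize(t[190:310,285:385],(300,360),interpolation=cv2.INTER_CUBIC),cv2.resize(s[225:315,260:350],(360,360),interpolation=cv2.INTER_CUBIC)])[:,:,::-1])
```

```text
[ 0.6076918  -0.01932125  0.15171011] [-5.14202901  1.26001768 11.5849428 ]
```

View pics/c6.png

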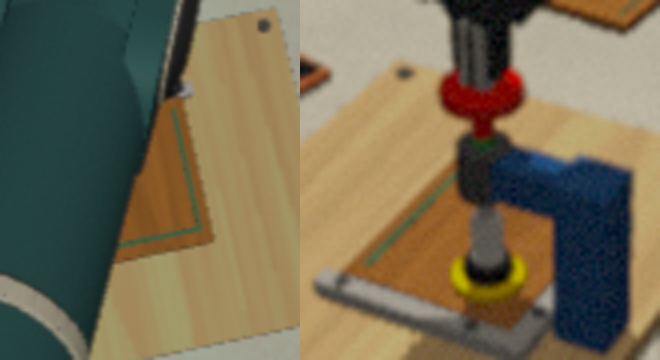

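The pad sits on the medallion at right (488,275), and a thin part of the green band still shows above the sleeve at (484,140). The plaque is still home. I'll press the last 0.7 mm and hold for more than 3 s.

Request:
jog_arm(
  plan=[
    {"grip": 0, "dx": 0, "dy": 0, "dz": -0.07, "spin": 0},
    {"grip": 0, "dx": 0, "dy": 0, "dz": 0, "spin": 0},
    {"grip": 0, "dx": 0, "dy": 0, "dz": 0, "spin": 0},
    {"grip": 0, "dx": 0, "dy": 0, "dz": 0, "spin": 0},
    {"grip": 0, "dx": 0, "dy": 0, "dz": 0, "spin": 0},
  ],
)

```text
t: 22.37
tool_pos: [0.6077, -0.0193, 0.1511]
ee_rot: [0.0, -0.103, 0.995, 0.0]
ft_force: [-5.1, 0.7, 12.1]
grip_width: 0.0003
grasp_force: 6.0
```

Request:
jog_arm(
  plan=[
    {"grip": 0, "dx": 0, "dy": 0, "dz": 0, "spin": 0},
    {"grip": 0, "dx": 0, "dy": 0, "dz": 0, "spin": 0},
    {"grip": 0, "dx": 0, "dy": 0, "dz": 0, "spin": 0},
    {"grip": 0, "dx": 0, "dy": 0, "dz": 0, "spin": 0},
    {"grip": 0, "dx": 0, "dy": 0, "dz": 0, "spin": 0},
  ],
)

```text
t: 22.78
tool_pos: [0.6077, -0.0193, 0.1511]
ee_rot: [0.0, -0.103, 0.995, 0.0]
ft_force: [-4.7, 1.5, 12.5]
grip_width: 0.0005
grasp_force: 6.0
```

Request:
jog_arm(
  plan=[
    {"grip": 0, "dx": 0, "dy": 0, "dz": 0, "spin": 0},
    {"grip": 0, "dx": 0, "dy": 0, "dz": 0, "spin": 0},
    {"grip": 0, "dx": 0, "dy": 0, "dz": 0, "spin": 0},
    {"grip": 0, "dx": 0, "dy": 0, "dz": 0, "spin": 0},
    {"grip": 0, "dx": 0, "dy": 0, "dz": 0, "spin": 0},
  ],
)

```text
t: 23.2
tool_pos: [0.6077, -0.0193, 0.151]
ee_rot: [0.0, -0.103, 0.995, 0.0]
ft_force: [-4.0, 0.9, 12.3]
grip_width: 0.0
grasp_force: 6.0
```

Request:
jog_arm(
  plan=[
    {"grip": 0, "dx": 0, "dy": 0, "dz": 0, "spin": 0},
    {"grip": 0, "dx": 0, "dy": 0, "dz": 0, "spin": 0},
    {"grip": 0, "dx": 0, "dy": 0, "dz": 0, "spin": 0},
    {"grip": 0, "dx": 0, "dy": 0, "dz": 0, "spin": 0},
    {"grip": 0, "dx": 0, "dy": 0, "dz": 0, "spin": 0},
  ],
)

```text
t: 23.62
tool_pos: [0.6077, -0.0193, 0.151]
ee_rot: [0.0, -0.103, 0.995, 0.0]
ft_force: [-4.0, 1.2, 12.4]
grip_width: -0.0001
grasp_force: 6.0
```

Request:
jog_arm(
  plan=[
    {"grip": 0, "dx": 0, "dy": 0, "dz": 0, "spin": 0},
    {"grip": 0, "dx": 0, "dy": 0, "dz": 0, "spin": 0},
    {"grip": 0, "dx": 0, "dy": 0, "dz": 0, "spin": 0},
    {"grip": 0, "dx": 0, "dy": 0, "dz": 0, "spin": 0},
    {"grip": 0, "dx": 0, "dy": 0, "dz": 0, "spin": 0},
  ],
)

```text
t: 24.03
tool_pos: [0.6077, -0.0193, 0.1511]
ee_rot: [0.0, -0.103, 0.995, 0.0]
ft_force: [-4.1, 1.0, 12.7]
grip_width: 0.0
grasp_force: 6.0
```

Request:
jog_arm(
  plan=[
    {"grip": 0, "dx": 0, "dy": 0, "dz": 0, "spin": 0},
    {"grip": 0, "dx": 0, "dy": 0, "dz": 0, "spin": 0},
    {"grip": 0, "dx": 0, "dy": 0, "dz": 0, "spin": 0},
    {"grip": 0, "dx": 0, "dy": 0, "dz": 0, "spin": 0},
    {"grip": 0, "dx": 0, "dy": 0, "dz": 0, "spin": 0},
  ],
)

```text
t: 24.45
tool_pos: [0.6077, -0.0194, 0.1511]
ee_rot: [0.0, -0.103, 0.995, 0.0]
ft_force: [-4.8, 0.7, 11.8]
grip_width: 0.0003
grasp_force: 6.0
```

Request:
jog_arm(
  plan=[
    {"grip": 0, "dx": 0, "dy": 0, "dz": 0, "spin": 0},
    {"grip": 0, "dx": 0, "dy": 0, "dz": 0, "spin": 0},
    {"grip": 0, "dx": 0, "dy": 0, "dz": 0, "spin": 0},
    {"grip": 0, "dx": 0, "dy": 0, "dz": 0, "spin": 0},
    {"grip": 0, "dx": 0, "dy": 0, "dz": 0, "spin": 0},
  ],
)

```text
t: 24.87
tool_pos: [0.6077, -0.0194, 0.1511]
ee_rot: [0.0, -0.102, 0.995, 0.0]
ft_force: [-5.2, -0.4, 11.2]
grip_width: 0.0004
grasp_force: 6.0
```

Request:
jog_arm(
  plan=[
    {"grip": 0, "dx": 0, "dy": 0, "dz": 0, "spin": 0},
    {"grip": 0, "dx": 0, "dy": 0, "dz": 0, "spin": 0},
    {"grip": 0, "dx": 0, "dy": 0, "dz": 0, "spin": 0},
    {"grip": 0, "dx": 0, "dy": 0, "dz": 0, "spin": 0},
    {"grip": 0, "dx": 0, "dy": 0, "dz": 0, "spin": 0},
  ],
)

```text
t: 25.28
tool_pos: [0.6077, -0.0193, 0.1511]
ee_rot: [0.0, -0.103, 0.995, 0.0]
ft_force: [-4.3, 1.4, 11.7]
grip_width: 0.0001
grasp_force: 6.0
```

Request:
jog_arm(
  plan=[
    {"grip": 0, "dx": 0, "dy": 0, "dz": 0, "spin": 0},
    {"grip": 0, "dx": 0, "dy": 0, "dz": 0, "spin": 0},
    {"grip": 0, "dx": 0, "dy": 0, "dz": 0, "spin": 0},
    {"grip": 0, "dx": 0, "dy": 0, "dz": 0, "spin": 0},
    {"grip": 0, "dx": 0, "dy": 0, "dz": 0, "spin": 0},
  ],
)

```text
t: 25.7
tool_pos: [0.6077, -0.0193, 0.1511]
ee_rot: [0.0, -0.103, 0.995, 0.0]
ft_force: [-4.3, 0.3, 12.1]
grip_width: -0.0001
grasp_force: 6.0
```

Request:
jog_arm(
  plan=[
    {"grip": 0, "dx": 0, "dy": 0, "dz": 0, "spin": 0},
    {"grip": 0, "dx": 0, "dy": 0, "dz": 0, "spin": 0},
    {"grip": 0, "dx": 0, "dy": 0, "dz": 0, "spin": 0},
    {"grip": 0, "dx": 0, "dy": 0, "dz": 0, "spin": 0},
    {"grip": 0, "dx": 0, "dy": 0, "dz": 0, "spin": 0},
  ],
)

```text
t: 26.12
tool_pos: [0.6077, -0.0193, 0.151]
ee_rot: [0.0, -0.103, 0.995, 0.0]
ft_force: [-4.3, 1.7, 12.3]
grip_width: -0.0
grasp_force: 6.0
```

The knob has been held at 151 mm (25 mm of travel) with about 12 N for 3.7 s, so I'm handing in.

```bash
python3 -c "
from rig import manip
print(manip.finish_job())"
```

```text
the job is handed in; nothing more can be done
None
```

The plaque was slid flush against both stops, then the knob was pressed 25 mm (about 12 N), held for over 3 s and handed in still held down at about 26 s; one fast descent briefly tapped the board at 98 N with the fingertips, under the 120 N wrist limit.

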